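# Sort the scrubber brushes and chuck up a sound one

## Robot

A 6-joint arm with a two-finger parallel gripper is mounted at the origin on the work surface. World frame = base frame: x ahead of the robot, y to its left, z up, the work surface at z = 0. Lengths are in m, angles in rad, forces in N, time in s.
With the tool pointing down it reaches from about 0.3 to 0.775 m from the base axis. Payload 14.6 kg.
Tool frame: the origin (TCP) lies at the very end of the fingers, on their centre line; the grasp point (between the pads) lies 19 mm behind it (tcp_to_grasp is the z of the grasp point in the tool frame, in m); z points along the fingers, y is the line along which they close (so a half turn about z gives the same grasp; the last joint's range is limited). The gripper opens to 85 mm and grips with 20 to 120 N. Pads are 22 mm wide; open, the fingers measure 114 mm over their backs; the gripper's body (76 mm by 85 mm) begins 54 mm behind the grasp point. The pads swing forward as they close: fully open they stand 13 mm farther back than shut.
Start: joints at [-1.176, 0.3, 1.521, -0, 1.321, -0.067], TCP at [0.245, -0.492, 0.231] pointing down, gripper open.
Joint ranges: [-3.03, 3.03], [-0.79, 2.21], [0.23, 2.52], [-1.04, 4.18], [0, 3.07], [-2.55, 2.55]. Speed limits (rad/s): [2.22, 2.22, 2.57, 3.14, 3.14, 3.14].

## Interface

Orientations are given as a 3x3 rotation matrix whose columns are the frame's x, y, z axes.
In Python, from station import * gives the robot as it stands.
- The arm moves only by the shell command python3 -m pendant 'ROWS'. ROWS is a JSON object of lists of equal length, an entry for each row: "fingers": the finger opening in mm, from 0 to 85.4; "translation": the shift along the tool's x, y, z in mm, a list of three; "dr": the turn, a rotation vector about the tool's x, y, z in degrees, a list of three. A call has 1 to 8 rows; each row is the pose to reach, as a shift and turn from the pose commanded when the call began, along the tool's axes at that moment; what a row does not reach only later rows make up. A row lasts 1/12 s, in which the tool goes at most 41.7 mm and 7.16 degrees, less where a joint would pass 70% of its speed; a pose out of reach is approached as far as the arm can. A call with a gripper value outside its range is refused whole. The fingers move at their own pace and stop on an object; the grip force is fixed at half the most. Time passes only in rows, so rows that repeat a pose let the fingers close. It gives the time, the measured TCP pose, the force, the opening and the grip force at its end, in the units of the state.
- state(): the state, without advancing time (a new reading comes with each control period).
- camera(name): name is "side" or "top"; returns (picture, depth): 384x512x3 uint8, red, green, blue; 384x512 float32, m along the optical axis (not along the pixel's ray), 0 where there is no reading.
- calibration(name): a dict with "K" (3x3 intrinsics, pixels), "world_to_cam" (4x4, takes a point from world to camera coordinates). Camera axes: x right, y up, looking along -z (the intrinsics and any distortion apply to the point x, -y, -z); pixel columns grow to the right and rows downward; lengths in m; the calibration is good to about 2 mm. A picture is of the moment at which its call begins. calibration takes no time and is no camera call.
- close_job(): hands the job in; it is judged then, once.
The state is a dict: "time": time; "joint_positions": joint angles; "qvel": joint speeds; "joint_efforts": joint torques, N m; "tool_pos": TCP position; "orientation": TCP orientation; "wrist_force": force on the tool from outside, world axes, zero at the start; "ft_torque": the same for the moment, N m; "gripper_width": finger opening in m; "grasp_force": force on a finger pad.
Only numpy, scipy, OpenCV 4.12 (cv2) and the standard library are available. Lean on these libraries where they do the work, as an engineer would, in place of code of your own. Each camera call takes 0.05 s, during which the arm holds its last target. There are 200 camera calls.

## Task

Get the power scrubber ready for use: take the brush with the bent neck out of the white rack and drop it into the green waste tub, then stand one of the two straight brushes shank-down in the scrubber's open chuck, collar resting on the jaws, and turn the sleeve clockwise (seen from above) by its orange knobs until the three jaws grip the shank firmly. Leave the other straight brush standing in the rack, and do not shift or knock over anything else on the counter.

Things in the scene. Friction and masses are not known exactly. Their poses are not given: they have to be found in the camera images.
- scrubber: Cordless scrubber standing chuck-up in a round white dock, fixed to the counter. Dock 112 mm diameter, blue body 80 mm diameter, up to 92 mm. Origin on the counter under the chuck's vertical axis, z up. The bore under the jaws is 44 mm wide and open down to 34 mm above the counter
- chuck_seat (a point): Point on the chuck's axis level with the top of the jaws, 108 mm above the counter. A seated brush has its collar's underside here, its origin 48 mm below
- sleeve (a joint): Black ribbed sleeve round the chuck, 98 mm diameter, 64 to 90 mm above the counter; rad about the chuck axis, growing clockwise seen from above, 0 to 2.2; stiff (0.25 N m), stays where left. The three jaws close together 5 mm per rad from a 32 mm opening at 0, meet the 16 mm shank at about 1.6, and then it goes tight. Starts at 0 to 0.25
- knob_a (a point): Top centre of one upright orange knob on the sleeve: 18 mm diameter, top 132 mm above the counter, free to grip down to 84 mm, at the end of a 12 mm thick steel arm, 100 mm from the chuck axis. Turns with the sleeve
- knob_b (a point): Top centre of the other orange knob, the same, straight across the chuck from it
- jaw0: Steel jaw 0 of the chuck, a block 22 x 14 x 16 mm on top of the scrubber (92 to 108 mm above the counter), sliding radially as the sleeve turns. Origin near the chuck axis, its x pointing outwards through the jaw
- jaw1: Steel jaw 1 of the chuck, a block 22 x 14 x 16 mm on top of the scrubber (92 to 108 mm above the counter), sliding radially as the sleeve turns. Origin near the chuck axis, its x pointing outwards through the jaw
- jaw2: Steel jaw 2 of the chuck, a block 22 x 14 x 16 mm on top of the scrubber (92 to 108 mm above the counter), sliding radially as the sleeve turns. Origin near the chuck axis, its x pointing outwards through the jaw
- rack: White rack block 75 x 215 x 52 mm, fixed. Origin at the centre of its underside; three 21 mm wide holes 50 mm deep along its y at -75, 0 and 75 mm. Brushes stand in it in any order
- brush_a: Straight sound brush, blue and white, 129 mm long, round about its z. Origin at the shank's foot, z up: steel shank 16 mm diameter from 0 to 48 mm, blue collar 40 mm diameter 48 to 56, pale stiff bristle barrel 48 mm diameter 59 to 95, hard blue cap 30 mm diameter 95 to 129 (grip here). 80 to 160 g. Starts upright in the rack, collar resting on the rack's top
- brush_b: Straight sound brush, blue and white, 129 mm long, round about its z. Origin at the shank's foot, z up: steel shank 16 mm diameter from 0 to 48 mm, blue collar 40 mm diameter 48 to 56, pale stiff bristle barrel 48 mm diameter 59 to 95, hard blue cap 30 mm diameter 95 to 129 (grip here). 80 to 160 g. Starts upright in the rack, collar resting on the rack's top
- brush_bent: Spoilt brush: same as the straight ones, but bristles and cap lean 30 degrees towards its own -x from the collar's top (z 55 mm) on. Origin at the shank's foot, z up the shank. Starts in the rack
- brush_bent_cap (a point): Centre of the bent brush's cap (30 mm diameter cap, 36 mm long along the leaning direction), 62 mm along the lean from the bend
- tub: Open green waste tub, 175 (x) x 210 (y) x 100 mm high, walls 5 mm, fixed. Origin at the centre of its underside
- power_toothbrush: Red power toothbrush standing on a round white foot, 50 mm across and 190 mm tall. Origin at the middle of its underside, resting on the counter
- soap_pump: Clear soap pump bottle with blue soap, 52 mm across, 158 mm tall, spout along its -x. Origin at the middle of its underside, resting on the counter
- toothpaste: White and blue toothpaste tube lying flat along its x, about 145 x 44 x 26 mm. Origin at the middle of its underside, resting on the counter
- nail_brush: Small wooden nail brush lying bristles down, 85 x 36 x 29 mm. Origin at the middle of its underside, resting on the counter
- mouthwash: Blue mouthwash bottle, 72 mm across, 190 mm tall. Origin at the middle of its underside, resting on the counter
- lotion: Amber lotion bottle, 64 mm across, 150 mm tall. Origin at the middle of its underside, resting on the counter
- brush_cup: Green cup of toothbrushes, 76 mm across, 200 mm tall with the toothbrushes. Origin at the middle of its underside, resting on the counter

How it is judged:
By the outcome, as a careful person would: the job done as asked, in the order asked, and still so for the second after the job is handed in, with the robot touching nothing.
It also fails if it takes over 72 s, if anything falls off the work surface, if the arm or the gripper's body presses on something with over 40 N, if the wrist force passes 120 N, or if a joint passes its speed limit or range.

## Working session

There is one attempt and no reset: what is moved stays moved. The work goes in short steps, Python scripts to look and compute and a shell command to move; the robot and the scene stay as the last step left them, time stands still between calls to the robot, and variables do not carry over. Pictures are saved under pics/ and viewed, at most 10 in all, crops included, and the job is handed in when it is done.

```bash
mkdir -p pics; ls; python3 - <<'E'
from station import *
import cv2,numpy as np
s=state(); print(s)
for n in("top","side"):
    p,d=camera(n); cv2.imwrite(f"pics/{n}0.png",cv2.cvtColor(p,cv2.COLOR_RGB2BGR)); np.savez(f"pics/{n}0.npz",p=p,d=d)
    c=calibration(n); print(c); W=np.linalg.inv(np.array(c["world_to_cam"])); print(W[:3,3],(d==0).mean())
E
```

```text
pics
{'time': 0.0, 'joint_positions': array([-1.17561171e+00,  3.00464222e-01,  1.52160362e+00, -1.64132278e-05,
        1.32070974e+00, -6.66414576e-02]), 'qvel': array([ 0.0009545 ,  0.00192657, -0.00089366, -0.00080121, -0.00072677,
        0.00102426]), 'joint_efforts': array([ 5.14817802e-04, -5.43507421e+01, -3.61797237e+01, -1.07200060e-04,
        3.97797136e-03, -1.97317021e-06]), 'tool_pos': array([ 0.24494998, -0.49216887,  0.23071555]), 'orientation': array([[ 8.95238521e-01,  4.45586994e-01, -4.70852614e-04],
       [ 4.45587239e-01, -8.95237862e-01,  1.08748713e-03],
       [ 6.30450335e-05, -1.18336628e-03, -9.99999298e-01]]), 'wrist_force': array([0.82945893, 0.05968363, 0.06161621]), 'ft_torque': array([ 0.01737831, -0.00813043,  0.01437696]), 'grasp_force': 0.0, 'gripper_width': 0.08522510749726216}
{'K': array([[392.10388126,   0.        , 256.66315128],
       [  0.        , 392.10388126, 194.7438823 ],
       [  0.        ,   0.        ,   1.        ]]), 'world_to_cam': array([[-0.00296544, -0.99991772, -0.01248057,  0.01826218],
       [ 0.99120017, -0.0045908 ,  0.13229191, -0.57588782],
       [-0.13233832, -0.01197844,  0.99113222, -1.19490658],
       [ 0.        ,  0.        ,  0.        ,  1.        ]])}
[0.41274233 0.00130377 1.26072364] 0.004063924153645833
{'K': array([[430.91203896,   0.        , 258.71689311],
       [  0.        , 430.91203896, 196.12187656],
       [  0.        ,   0.        ,   1.        ]]), 'world_to_cam': array([[-0.90728249, -0.42051296, -0.00270763,  0.51733851],
       [ 0.23163471, -0.50511927,  0.83138432, -0.20974484],
       [-0.35097556,  0.75367326,  0.55569126, -1.09376289],
       [ 0.        ,  0.        ,  0.        ,  1.        ]])}
[0.13407231 0.93594123 0.78357381] 0.0037689208984375
```

View pics/top0.png

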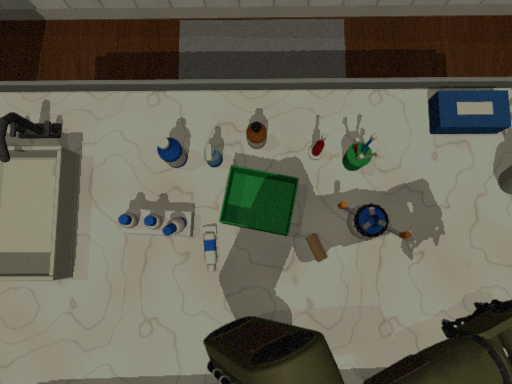

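View pics/side0.png

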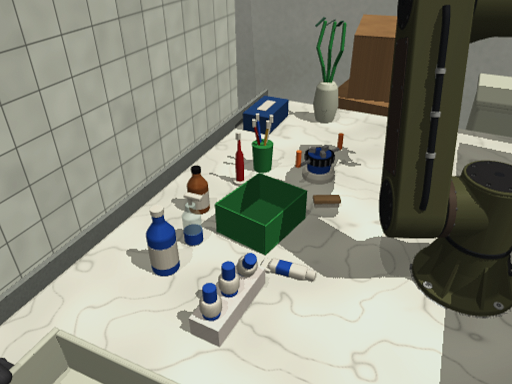

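The top view shows the rack at about (158,222), with caps at (128,219) and (152,221) and the leaning one at (172,228). The tub is at (260,200). The scrubber is at (371,220), with its knobs at (343,205) and (406,235).

```bash
cat >h.py <<'E'
from station import *
import cv2,numpy as np
def snap(n,name=None):
    p,d=camera(n)
    if name: cv2.imwrite(f"pics/{name}.png",cv2.cvtColor(p,cv2.COLOR_RGB2BGR))
    return p,d
def world(n,d):
    c=calibration(n);K=c["K"];W=np.linalg.inv(np.array(c["world_to_cam"]))
    v,u=np.mgrid[:d.shape[0],:d.shape[1]]
    P=np.stack([(u-K[0,2])/K[0,0]*d,-(v-K[1,2])/K[1,1]*d,-d],-1)
    return P@W[:3,:3].T+W[:3,3]
def ray(n,u,v,z):
    c=calibration(n);K=c["K"];W=np.linalg.inv(np.array(c["world_to_cam"]))
    r=W[:3,:3]@np.array([(u-K[0,2])/K[0,0],-(v-K[1,2])/K[1,1],-1]);o=W[:3,3]
    return o+r*(z-o[2])/r[2]
def blobs(m,X,amin=8):
    k,L,S,C=cv2.connectedComponentsWithStats(m.astype(np.uint8)*255)
    out=[]
    for i in range(1,k):
        if S[i,4]>=amin:
            q=X[(L==i)&(X[...,2]>-.1)]
            out.append((S[i,4],C[i].round(1),np.median(q,0).round(4),np.percentile(q,[5,95],0).round(3).tolist()))
    return out
def hsv(p): return cv2.cvtColor(p,cv2.COLOR_RGB2HSV)
def mk(p,lo,hi): return cv2.inRange(hsv(p),lo,hi)>0
BLUE=((105,120,40),(125,255,255)); ORANGE=((5,150,100),(16,255,255)); GREEN=((50,100,30),(85,255,255))
E
python3 - <<'E'
from h import *
for n in("top","side"):
    z=np.load(f"pics/{n}0.npz");p,d=z["p"],z["d"];X=world(n,d)
    for c,nm in((BLUE,"blue"),(ORANGE,"or"),(GREEN,"green")):
        print(n,nm)
        for b in blobs(mk(p,*c)&(X[...,2]>.02),X):print(*b)
    # rack top plane pts
    m=(abs(X[...,2]-.052)<.006)&(hsv(p)[...,1]<70)&(X[...,1]>.1)&(X[...,1]<.5)&(X[...,0]<.55)
    print("rack",cv2.minAreaRect(X[m][:,:2].astype(np.float32)) if m.sum()>5 else 0,m.sum())
    m=(abs(X[...,2]-.1)<.008)&mk(p,*GREEN)
    print("tubrim",cv2.minAreaRect(X[m][:,:2].astype(np.float32)),m.sum())
E
```

```text
top blue
1793 [473.2 111.2] [ 0.8208 -0.6593  0.0789] [[0.781, -0.759, 0.045], [0.891, -0.559, 0.083]]
353 [170.9 151. ] [0.6933 0.2664 0.1278] [[0.674, 0.247, 0.099], [0.727, 0.301, 0.15]]
24 [366.3 144.8] [ 0.7081 -0.3058  0.1439] [[0.702, -0.31, 0.113], [0.712, -0.301, 0.169]]
25 [215.8 163.2] [0.6759 0.1453 0.0316] [[0.673, 0.13, 0.022], [0.692, 0.166, 0.047]]
401 [371.1 220. ] [ 0.4957 -0.3349  0.0899] [[0.459, -0.357, 0.032], [0.522, -0.292, 0.094]]
97 [124.5 219.3] [0.4944 0.3984 0.1308] [[0.483, 0.39, 0.107], [0.506, 0.412, 0.135]]
92 [149.8 220.5] [0.4902 0.3241 0.1305] [[0.48, 0.315, 0.112], [0.502, 0.337, 0.135]]
12 [184.2 220.8] [0.4945 0.238  0.0587] [[0.482, 0.236, 0.056], [0.502, 0.244, 0.061]]
111 [169.2 229.1] [0.4656 0.2693 0.1203] [[0.453, 0.257, 0.104], [0.478, 0.285, 0.127]]
104 [209.3 244.8] [0.4197 0.1659 0.0246] [[0.407, 0.151, 0.021], [0.435, 0.179, 0.03]]
top or
24 [343.6 203.7] [ 0.5369 -0.2367  0.1304] [[0.53, -0.243, 0.126], [0.544, -0.23, 0.134]]
22 [407.9 233.9] [ 0.4486 -0.4168  0.1312] [[0.443, -0.422, 0.127], [0.454, -0.41, 0.135]]
top green
453 [356
[... 1665 characters left out ...]
]
153 [198.9 182.4] [0.7517 0.0301 0.1075] [[0.738, 0.009, 0.097], [0.765, 0.044, 0.125]]
side green
14 [320.4  21.1] [ 0.6782 -0.8273  0.4055] [[0.67, -0.84, 0.394], [0.692, -0.814, 0.416]]
507 [330.3  51.3] [ 0.6196 -0.796   0.3041] [[0.572, -0.822, 0.189], [0.667, -0.776, 0.397]]
485 [262.4 154.2] [ 0.6794 -0.2658  0.0775] [[0.658, -0.305, 0.027], [0.712, -0.254, 0.103]]
3829 [260.6 210.2] [0.5524 0.0262 0.0664] [[0.459, -0.098, 0.025], [0.647, 0.126, 0.101]]
rack ((0.4918215870857239, 0.3310185670852661), (0.21675823628902435, 0.07803434133529663), 87.26850891113281) 1241
tubrim ((0.5751458406448364, -0.10144957900047302), (0.23368260264396667, 0.4893789291381836), 10.07174015045166) 846
```

Both views agree:

| Item | Position (m) |
|---|---|
| Rack centre | (0.492, 0.330) |
| Straight brush caps | (0.495, 0.404) and (0.491, 0.329), tops at z 0.133 |
| Bent cap | about (0.464, 0.278) |
| Chuck axis | (0.493, -0.3265), knobs 0.2006 m apart, which matches the given size |

I'll move above the bent brush now.

```bash
cat >plan.py <<'E'
# usage: plan.py x y z(tcp) yaw_of_tool_y_deg -> shift and turn in tool axes, and force/opening
import sys
from h import *
from scipy.spatial.transform import Rotation as Ro
x,y,z,a=map(float,sys.argv[1:5]);s=state();R=np.array(s["orientation"]);c=np.deg2rad(a)
yy=np.array([np.cos(c),np.sin(c),0]);zz=np.array([0,0,-1.]);G=np.stack([np.cross(yy,zz),yy,zz],1)
best=min((Ro.from_matrix(R.T@(G@np.diag([k,k,1]))).as_rotvec(degrees=True) for k in(1,-1)),key=np.linalg.norm)
print("t",s["time"],"tcp",s["tool_pos"].round(4),"yaw",np.degrees(np.arctan2(R[1,1],R[0,1])).round(1),"q",s["joint_positions"].round(2),"w",round(s["gripper_width"]*1e3,1),"F",s["wrist_force"].round(1),"gf",round(s["grasp_force"],1))
print("shift",(R.T@(np.array([x,y,z])-s["tool_pos"])*1e3).round(1),"turn",best.round(1))
E
python3 plan.py 0.464 0.279 0.22 45
python3 - <<'E'
from h import *
for u,v in((233,167),(298,181),(287,235),(220,224)):print(ray("top",u,v,.1).round(3))
E
```

```text
t 0.1 tcp [ 0.245  -0.4922  0.2308] yaw -63.5 q [-1.18  0.3   1.52 -0.    1.32 -0.07] w 85.6 F [-0.4  0.3  1. ] gf 0.0
shift [ 539.7 -592.8   11.4] turn [-0.1  0.  71.5]
[0.653 0.086 0.1  ]
[ 0.609 -0.109  0.1  ]
[ 0.448 -0.074  0.1  ]
[0.481 0.124 0.1  ]
```

```bash
python3 -m pendant '{"fingers":[48,48,48,48,48,48,48,48],"translation":[[34,-37,0],[68,-74,0],[101,-111,0],[135,-148,0],[169,-185,0],[190,-215,0],[215,-240,0],[230,-265,0]],"dr":[[0,0,-7],[0,0,-14],[0,0,-21],[0,0,-28],[0,0,-35],[0,0,-42],[0,0,-49],[0,0,-56]]}'; python3 plan.py 0.464 0.279 0.22 45
```

```text
time: 0.77
tool_pos: [0.3298, -0.1683, 0.2312]
orientation: [[0.126, 0.992, 0.0], [0.992, -0.126, 0.0], [0.0, 0.0, -1.0]]
wrist_force: [2.4, -0.2, 0.4]
gripper_width: 0.0476
grasp_force: 0.0
t 0.7667 tcp [ 0.3298 -0.1683  0.2312] yaw -7.2 q [-0.57 -0.12  1.98  0.    1.28 -0.45] w 47.6 F [ 2.4 -0.2  0.4] gf 0.0
shift [460.7  77.   11.2] turn [  0.    0.  -52.2]
```

```bash
python3 -m pendant '{"fingers":[48,48,48,48,48,48,48,48],"translation":[[40,7,0],[80,13,0],[120,20,0],[160,27,0],[200,33,0],[240,40,0],[280,47,0],[320,54,5]],"dr":[[0,0,-7],[0,0,-14],[0,0,-21],[0,0,-28],[0,0,-35],[0,0,-42],[0,0,-49],[0,0,-52.2]]}'; python3 plan.py 0.464 0.279 0.20 45;
```

```text
time: 1.43
tool_pos: [0.4255, 0.1423, 0.2268]
orientation: [[-0.708, 0.706, 0.001], [0.706, 0.708, 0.0], [-0.001, 0.001, -1.0]]
wrist_force: [1.2, -1.6, 0.2]
gripper_width: 0.048
grasp_force: 0.0
t 1.4333 tcp [0.4255 0.1423 0.2268] yaw 45.1 q [ 0.24  0.08  1.8  -0.    1.27 -0.55] w 48.0 F [ 1.2 -1.6  0.2] gf 0.0
shift [ 69.3 123.9  26.9] turn [0.1 0.  0.1]
```

Stop just above the cap and take a close look.

```bash
python3 -m pendant '{"fingers":[48,48,48,48,48],"translation":[[18,33,5],[37,66,12],[55,98,20],[69,124,27],[69,124,27]],"dr":[[0,0,0],[0,0,0],[0,0,0],[0,0,0],[0,0,0]]}'; python3 - <<'E'
from h import *
p,d=snap("side"); q,e=snap("top")
a=cv2.resize(p[190:340,170:320],(560,560),interpolation=cv2.INTER_CUBIC)
cv2.imwrite("pics/c1.png",a[...,::-1])
E
python3 plan.py 0.464 0.279 0.099 45
```

```text
time: 1.85
tool_pos: [0.4648, 0.2798, 0.1969]
orientation: [[-0.705, 0.709, -0.003], [0.709, 0.705, -0.001], [0.001, -0.002, -1.0]]
wrist_force: [-0.4, -0.6, -1.8]
gripper_width: 0.0476
grasp_force: 0.0
t 1.95 tcp [0.4646 0.2766 0.1983] yaw 44.7 q [ 0.47  0.31  1.59 -0.    1.25 -0.31] w 48.0 F [-0.3 -0.1 -0. ] gf 0.0
shift [ 2.   1.5 99.3] turn [-0.1 -0.  -0.3]
```

View pics/c1.png

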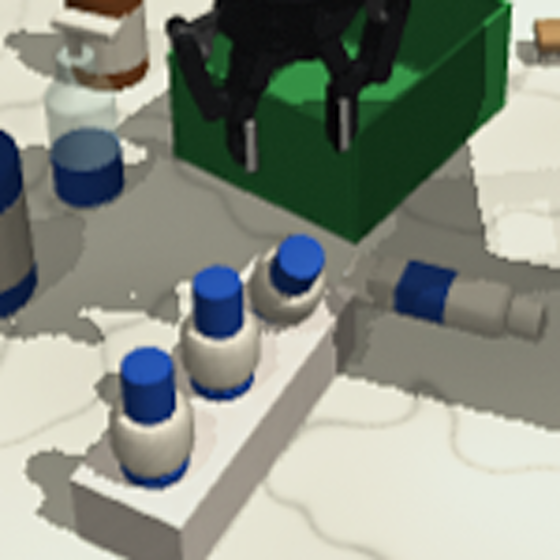

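The crop shows the bent cap at (298,262). The fingertips at (248,160) and (343,140) straddle it, with the middle cap clear at (217,300), so I'll descend and grip.

```bash
python3 -m pendant '{"fingers":[48,48,48,48,48,48],"translation":[[1,1,25],[2,1,50],[2,1,70],[2,1,85],[2,1,98],[2,1,98]],"dr":[[0,0,0],[0,0,0],[0,0,0],[0,0,0],[0,0,0],[0,0,0]]}'; python3 -m pendant '{"fingers":[15,15,15,15,15,15],"translation":[[0,0,0],[0,0,0],[0,0,0],[0,0,0],[0,0,0],[0,0,0]],"dr":[[0,0,0],[0,0,0],[0,0,0],[0,0,0],[0,0,0],[0,0,0]]}'
```

```text
time: 2.45
tool_pos: [0.4633, 0.2767, 0.0994]
orientation: [[-0.702, 0.712, -0.003], [0.712, 0.702, -0.002], [0.001, -0.003, -1.0]]
wrist_force: [-0.9, 0.0, -0.3]
gripper_width: 0.0479
grasp_force: 0.0
time: 2.95
tool_pos: [0.4646, 0.2785, 0.1024]
orientation: [[-0.703, 0.711, 0.001], [0.711, 0.703, 0.001], [-0.0, 0.001, -1.0]]
wrist_force: [-3.3, -1.2, 7.1]
gripper_width: 0.028
grasp_force: 59.4
```

```bash
python3 -m pendant '{"fingers":[15,15,15,15,15,15,15,15],"translation":[[0,0,-6],[0,0,-16],[0,0,-30],[0,0,-50],[0,0,-75],[0,0,-105],[0,0,-135],[0,0,-150]],"dr":[[0,0,0],[0,0,0],[0,0,0],[0,0,0],[0,0,0],[0,0,0],[0,0,0],[0,0,0]]}'; python3 plan.py 0.55 0.03 0.24 45;  python3 - <<'E'
from h import *
p,d=snap("side")
cv2.imwrite("pics/c2.png",cv2.resize(p[60:340,110:390],(560,560),interpolation=cv2.INTER_CUBIC)[...,::-1])
E
```

```text
time: 3.62
tool_pos: [0.4648, 0.2785, 0.2561]
orientation: [[-0.703, 0.711, 0.005], [0.711, 0.703, 0.002], [-0.002, 0.005, -1.0]]
wrist_force: [0.4, 0.6, -0.7]
gripper_width: 0.0284
grasp_force: 59.2
t 3.6167 tcp [0.4648 0.2785 0.2561] yaw 44.7 q [ 0.47  0.26  1.51 -0.    1.36 -0.31] w 28.4 F [ 0.4  0.6 -0.7] gf 59.2
shift [-236.7 -114.2   15.9] turn [ 0.3  0.1 -0.3]
```

View pics/c2.png

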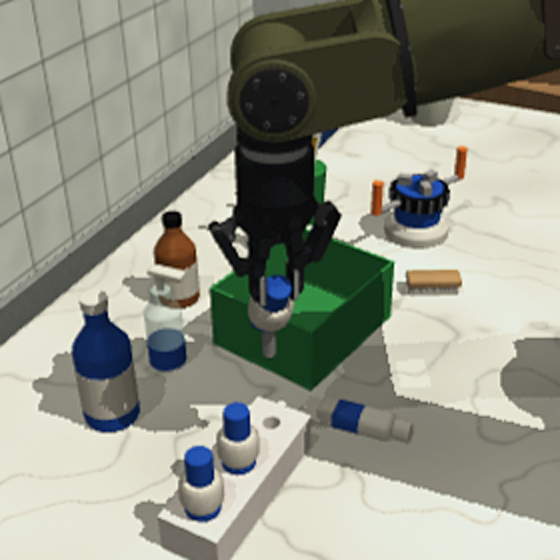

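The brush is held clear at (270,310), with both straight brushes still in the rack. Next it goes over the tub and gets released.

```bash
python3 -m pendant '{"fingers":[15,15,15,15,15,15,15,15],"translation":[[-25,-12,0],[-60,-30,0],[-98,-48,0],[-135,-66,0],[-172,-84,0],[-206,-101,0],[-230,-114,0],[-233,-120,0]],"dr":[[0,0,0],[0,0,0],[0,0,0],[0,0,0],[0,0,0],[0,0,0],[0,0,0],[0,0,0]]}'; python3 -m pendant '{"fingers":[15,15,15,15,15,60,60,60],"translation":[[0,0,30],[0,0,65],[0,0,95],[0,0,118],[0,0,118],[0,0,118],[0,0,118],[0,0,118]],"dr":[[0,0,0],[0,0,0],[0,0,0],[0,0,0],[0,0,0],[0,0,0],[0,0,0],[0,0,0]]}';  python3 -m pendant '{"fingers":[60,60,60,60,60],"translation":[[0,0,0],[0,0,-30],[0,0,-70],[0,0,-105],[0,0,-105]],"dr":[[0,0,0],[0,0,0],[0,0,0],[0,0,0],[0,0,0]]}';python3 plan.py 0.495 0.404 0.22 0;  python3 - <<'E'
from h import *
p,d=snap("side");q,e=snap("top")
o=np.hstack([cv2.resize(p[120:340,150:370],(400,400)),cv2.resize(q[110:270,110:270],(400,400))])
cv2.imwrite("pics/c3.png",o[...,::-1])
X=world("side",d)
for b in blobs(mk(p,*BLUE)&(X[...,2]>.1)&(X[...,0]<.52)&(X[...,1]>.1),X):print(*b)
E
```

```text
time: 4.33
tool_pos: [0.5435, 0.0244, 0.2515]
orientation: [[-0.7, 0.714, 0.0], [0.714, 0.7, -0.001], [-0.001, -0.0, -1.0]]
wrist_force: [0.2, -0.8, -1.6]
gripper_width: 0.0285
grasp_force: 59.2
time: 5.0
tool_pos: [0.5436, 0.0284, 0.1355]
orientation: [[-0.703, 0.711, 0.003], [0.711, 0.703, -0.0], [-0.002, 0.002, -1.0]]
wrist_force: [-0.1, 0.4, -0.6]
gripper_width: 0.06
grasp_force: 0.0
time: 5.42
tool_pos: [0.5448, 0.0282, 0.2466]
orientation: [[-0.703, 0.711, 0.012], [0.711, 0.703, -0.0], [-0.008, 0.008, -1.0]]
wrist_force: [0.2, -0.3, 1.0]
gripper_width: 0.0602
grasp_force: 0.0
t 5.4167 tcp [0.5448 0.0282 0.2466] yaw 44.7 q [-0.02  0.27  1.52 -0.    1.34 -0.79] w 60.2 F [ 0.2 -0.3  1. ] gf 0.0
shift [302.5 228.5  25.9] turn [ 0.6  0.3 44.7]
215 [228.1 270.5] [0.4874 0.3376 0.129 ] [[0.478, 0.323, 0.107], [0.501, 0.345, 0.135]]
242 [209.4 292.8] [0.4905 0.4124 0.1306] [[0.481, 0.397, 0.107], [0.504, 0.42, 0.135]]
```

View pics/c3.png

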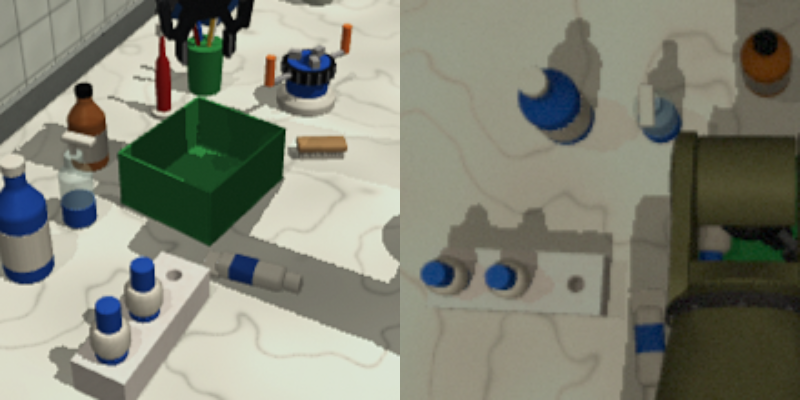

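The bent brush is in the tub: its pale body shows at (712,240) in the right half of the picture. Both straight brushes still stand, so I'll take the middle one, centred at about (0.492, 0.329).

```bash
python3 plan.py 0.492 0.329 0.20 45
```

```text
t 5.5167 tcp [0.5432 0.0282 0.2405] yaw 44.7 q [-0.02  0.28  1.53 -0.    1.33 -0.79] w 60.0 F [-0.5  0.3 -1.3] gf 0.0
shift [250.  174.9  40.3] turn [ 0.2  0.2 -0.3]
```

```bash
python3 -m pendant '{"fingers":[60,60,60,60,60,60,60,60],"translation":[[30,20,0],[60,42,0],[90,63,0],[120,84,0],[150,105,0],[180,126,0],[210,147,0],[230,165,10]],"dr":[[0,0,0],[0,0,0],[0,0,0],[0,0,0],[0,0,0],[0,0,0],[0,0,0],[0,0,0]]}'; python3 plan.py 0.492 0.329 0.20 45
```

```text
time: 6.18
tool_pos: [0.4975, 0.3106, 0.2292]
orientation: [[-0.704, 0.71, 0.001], [0.71, 0.704, 0.001], [-0.0, 0.002, -1.0]]
wrist_force: [0.5, -0.5, 0.7]
gripper_width: 0.0597
grasp_force: 0.0
t 6.1833 tcp [0.4975 0.3106 0.2292] yaw 44.7 q [ 0.5   0.38  1.42  0.    1.34 -0.29] w 59.7 F [ 0.5 -0.5  0.7] gf 0.0
shift [16.9  9.  29.2] turn [ 0.1  0.  -0.3]
```

```bash
python3 -m pendant '{"fingers":[60,60,60,60,60,60,60,60],"translation":[[12,6,20],[20,10,45],[20,10,65],[20,10,90],[20,10,110],[20,10,124],[20,10,130],[20,10,130]],"dr":[[0,0,0],[0,0,0],[0,0,0],[0,0,0],[0,0,0],[0,0,0],[0,0,0],[0,0,0]]}'; python3 plan.py 0.492 0.329 0.10 45; python3 -m pendant '{"fingers":[15,15,15,15,15,15],"translation":[[0,0,0],[0,0,0],[0,0,0],[0,0,0],[0,0,0],[0,0,0]],"dr":[[0,0,0],[0,0,0],[0,0,0],[0,0,0],[0,0,0],[0,0,0]]}'
```

```text
time: 6.85
tool_pos: [0.4907, 0.3286, 0.0965]
orientation: [[-0.703, 0.711, -0.003], [0.711, 0.703, -0.002], [0.001, -0.003, -1.0]]
wrist_force: [-0.3, 0.8, 0.0]
gripper_width: 0.06
grasp_force: 0.0
t 6.85 tcp [0.4907 0.3286 0.0965] yaw 44.7 q [ 0.53  0.53  1.53  0.    1.09 -0.25] w 60.0 F [-0.3  0.8  0. ] gf 0.0
shift [-0.6  1.2 -3.5] turn [-0.2 -0.  -0.3]
time: 7.35
tool_pos: [0.492, 0.3293, 0.0996]
orientation: [[-0.703, 0.711, 0.002], [0.711, 0.703, 0.001], [-0.001, 0.002, -1.0]]
wrist_force: [-0.4, -0.4, 6.8]
gripper_width: 0.0289
grasp_force: 59.0
```

```bash
python3 -m pendant '{"fingers":[15,15,15,15,15,15,15,15],"translation":[[0,0,-6],[0,0,-16],[0,0,-34],[0,0,-58],[0,0,-85],[0,0,-115],[0,0,-140],[0,0,-150]],"dr":[[0,0,0],[0,0,0],[0,0,0],[0,0,0],[0,0,0],[0,0,0],[0,0,0],[0,0,0]]}'; python3 plan.py 0.493 -0.3265 0.25 45
```

```text
time: 8.02
tool_pos: [0.4921, 0.3294, 0.2531]
orientation: [[-0.703, 0.711, 0.005], [0.711, 0.703, 0.003], [-0.001, 0.005, -1.0]]
wrist_force: [0.2, -0.2, -0.7]
gripper_width: 0.0293
grasp_force: 59.2
t 8.0167 tcp [0.4921 0.3294 0.2531] yaw 44.7 q [ 0.53  0.38  1.37 -0.    1.39 -0.25] w 29.3 F [ 0.2 -0.2 -0.7] gf 59.2
shift [-467.2 -460.4    1.2] turn [ 0.3  0.1 -0.3]
```

```bash
python3 -m pendant '{"fingers":[15,15,15,15,15,15,15,15],"translation":[[-12,-12,0],[-32,-32,0],[-56,-55,0],[-80,-79,0],[-105,-103,0],[-130,-128,0],[-155,-153,0],[-180,-177,0]],"dr":[[0,0,0],[0,0,0],[0,0,0],[0,0,0],[0,0,0],[0,0,0],[0,0,0],[0,0,0]]}' | head -2
python3 -m pendant '{"fingers":[15,15,15,15,15,15,15,15],"translation":[[-25,-25,0],[-51,-50,0],[-76,-75,0],[-101,-99,0],[-127,-125,0],[-152,-150,0],[-177,-174,0],[-200,-197,0]],"dr":[[0,0,0],[0,0,0],[0,0,0],[0,0,0],[0,0,0],[0,0,0],[0,0,0],[0,0,0]]}' | head -2
python3 -m pendant '{"fingers":[15,15,15,15,15,15,15],"translation":[[-20,-20,0],[-40,-39,0],[-58,-57,0],[-72,-71,0],[-83,-82,0],[-87,-86,0],[-87,-86,0]],"dr":[[0,0,0],[0,0,0],[0,0,0],[0,0,0],[0,0,0],[0,0,0],[0,0,0]]}'
python3 - <<'E'
from h import *
p,d=snap("side");q,e=snap("top")
o=np.hstack([cv2.resize(p[70:210,240:380],(400,400),interpolation=2),cv2.resize(q[150:290,300:440],(400,400),interpolation=2)])
cv2.imwrite("pics/c4.png",o[...,::-1])
for n,i,j in(("side",p,d),("top",q,e)):
    X=world(n,j)
    for c in(BLUE,ORANGE):
        for b in blobs(mk(i,*c)&(X[...,1]<-.15)&(X[...,0]<.62)&(X[...,2]>.04)&(X[...,1]>-.5),X):print(n,*b)
E
python3 plan.py 0.493 -0.3265 0.25 45
```

```text
time: 8.68
tool_pos: [0.4914, 0.0749, 0.248]
time: 9.35
tool_pos: [0.492, -0.206, 0.2479]
time: 9.93
tool_pos: [0.4921, -0.3271, 0.2476]
orientation: [[-0.702, 0.712, -0.001], [0.712, 0.702, 0.001], [0.001, -0.0, -1.0]]
wrist_force: [-0.9, 0.2, -1.3]
gripper_width: 0.0289
grasp_force: 59.3
side 89 [325.2 104.2] [ 0.4859 -0.3156  0.2726] [[0.479, -0.335, 0.253], [0.496, -0.309, 0.284]]
side 28 [322.9 123.4] [ 0.4856 -0.3109  0.2086] [[0.473, -0.32, 0.205], [0.503, -0.305, 0.212]]
side 146 [320.  154.2] [ 0.4954 -0.3205  0.0926] [[0.458, -0.356, 0.078], [0.521, -0.289, 0.096]]
side 120 [318.3 168.5] [ 0.4819 -0.2907  0.0514] [[0.456, -0.312, 0.042], [0.516, -0.282, 0.067]]
side 50 [340.5 140.5] [ 0.4458 -0.4086  0.1108] [[0.442, -0.417, 0.087], [0.453, -0.4, 0.134]]
side 55 [297.9 158.9] [ 0.536  -0.2275  0.1081] [[0.532, -0.235, 0.084], [0.541, -0.224, 0.134]]
top 260 [367.9 220.2] [ 0.4918 -0.3099  0.0907] [[0.456, -0.347, 0.052], [0.525, -0.289, 0.101]]
top 24 [343.7 203.9] [ 0.5356 -0.2375  0.1296] [[0.53, -0.243, 0.128], [0.541, -0.23, 0.134]]
t 10.0333 tcp [ 0.4925 -0.3257  0.248 ] yaw 44.7 q [-0.65  0.38  1.38  0.    1.39 -1.43] w 28.2 F [ 0.8  0.6 -1.4] gf 59.3
shift [-0.9 -0.2 -2. ] turn [ 0.  -0.  -0.3]
```

View pics/c4.png

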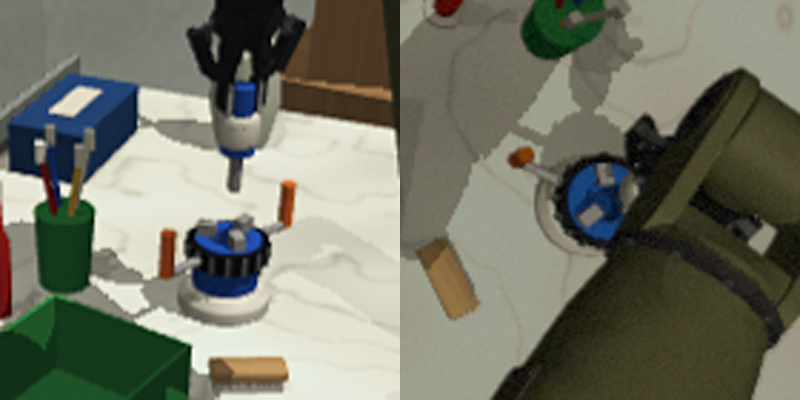

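The side half shows the shank foot at (234,185), centred above the jaws at (230,240), with the knobs clear of it. I'll lower the brush.

```bash
python3 -m pendant '{"fingers":[15,15,15,15,15,15,15,15],"translation":[[0,0,15],[0,0,32],[0,0,50],[0,0,64],[0,0,76],[0,0,84],[0,0,88],[0,0,88]],"dr":[[0,0,0],[0,0,0],[0,0,0],[0,0,0],[0,0,0],[0,0,0],[0,0,0],[0,0,0]]}'; python3 -m pendant '{"fingers":[15,15,15],"translation":[[0,0,2],[0,0,4],[0,0,5]],"dr":[[0,0,0],[0,0,0],[0,0,0]]}'; python3 plan.py 0.493 -0.3265 0.1556 45
```

```text
time: 10.7
tool_pos: [0.4925, -0.326, 0.1598]
orientation: [[-0.703, 0.711, -0.001], [0.711, 0.703, 0.001], [0.001, -0.0, -1.0]]
wrist_force: [0.2, -1.0, -0.2]
gripper_width: 0.0285
grasp_force: 59.3
time: 10.95
tool_pos: [0.4926, -0.3266, 0.1556]
orientation: [[-0.703, 0.711, 0.001], [0.711, 0.703, -0.0], [-0.001, 0.0, -1.0]]
wrist_force: [-0.7, -0.5, 0.5]
gripper_width: 0.0284
grasp_force: 59.3
t 10.95 tcp [ 0.4926 -0.3266  0.1556] yaw 44.7 q [-0.65  0.46  1.48  0.    1.2  -1.43] w 28.4 F [-0.7 -0.5  0.5] gf 59.3
shift [-0.2  0.3  0. ] turn [ 0.   0.  -0.3]
```

```bash
python3 -m pendant '{"fingers":[15,15,15],"translation":[[0,0,1],[0,0,1.5],[0,0,1.5]],"dr":[[0,0,0],[0,0,0],[0,0,0]]}'
```

```text
time: 11.2
tool_pos: [0.4929, -0.3268, 0.1554]
orientation: [[-0.703, 0.711, 0.002], [0.711, 0.703, -0.001], [-0.002, 0.0, -1.0]]
wrist_force: [-2.7, 3.1, 9.7]
gripper_width: 0.0281
grasp_force: 60.6
```

```bash
python3 -m pendant '{"fingers":[60,60,60,60,60,60,60,60],"translation":[[0,0,0],[0,0,0],[0,0,0],[0,0,-15],[0,0,-40],[0,0,-70],[0,0,-95],[0,0,-95]],"dr":[[0,0,0],[0,0,0],[0,0,0],[0,0,0],[0,0,0],[0,0,0],[0,0,0],[0,0,0]]}'; python3 - <<'E'
from h import *
p,d=snap("side");n="side";X=world(n,d)
for c in(BLUE,ORANGE):
        for b in blobs(mk(p,*c)&(X[...,1]<-.15)&(X[...,0]<.62)&(X[...,2]>.04)&(X[...,1]>-.5),X):print(n,*b)
E
python3 plan.py 0.449 -0.417 0.22 -26
```

```text
time: 11.87
tool_pos: [0.4936, -0.3273, 0.2543]
orientation: [[-0.703, 0.711, 0.006], [0.711, 0.703, -0.005], [-0.008, 0.001, -1.0]]
wrist_force: [0.4, 0.2, 0.6]
gripper_width: 0.0599
grasp_force: 0.0
side 89 [321.6 130.7] [ 0.4902 -0.3146  0.1822] [[0.48, -0.331, 0.163], [0.502, -0.309, 0.192]]
side 147 [320.2 154. ] [ 0.4867 -0.3096  0.0935] [[0.458, -0.346, 0.083], [0.52, -0.287, 0.117]]
side 119 [318.2 168.5] [ 0.4824 -0.2897  0.0514] [[0.456, -0.314, 0.041], [0.517, -0.281, 0.067]]
side 52 [340.4 140.7] [ 0.4457 -0.4078  0.1095] [[0.442, -0.415, 0.087], [0.453, -0.403, 0.135]]
side 55 [297.9 158.9] [ 0.5357 -0.2279  0.108 ] [[0.532, -0.233, 0.085], [0.541, -0.224, 0.134]]
t 11.9167 tcp [ 0.4931 -0.3269  0.2514] yaw 44.7 q [-0.65  0.38  1.37 -0.    1.39 -1.43] w 59.6 F [ 0.6 -0.9 -0.8] gf 0.0
shift [-32.9 -94.7  31.5] turn [ 0.2  0.2 70.7]
```

```bash
python3 -m pendant '{"fingers":[60,60,60,60,60,60,60,60],"translation":[[-6,-18,0],[-13,-38,0],[-20,-60,0],[-28,-80,0],[-33,-95,0],[-33,-95,5],[-33,-95,15],[-33,-95,25]],"dr":[[0,0,7],[0,0,14],[0,0,21],[0,0,28],[0,0,35],[0,0,42],[0,0,49],[0,0,56]]}'|head -2; python3 -m pendant '{"fingers":[60,60,60],"translation":[[0,0,0],[0,0,0],[0,0,0]],"dr":[[0,0,7],[0,0,14.7],[0,0,14.7]]}'|head -2;python3 plan.py 0.448 -0.4168 0.094 -26;  python3 - <<'E'
from h import *
p,d=snap("side");q,e=snap("top")
o=np.hstack([cv2.resize(p[80:220,260:400],(400,400),interpolation=2),cv2.resize(q[170:270,340:440],(400,400),interpolation=2)])
cv2.imwrite("pics/c5.png",o[...,::-1])
E
```

```text
time: 12.58
tool_pos: [0.4477, -0.4169, 0.2222]
time: 12.83
tool_pos: [0.4479, -0.4165, 0.2223]
t 12.8333 tcp [ 0.4479 -0.4165  0.2223] yaw -26.4 q [-0.81  0.45  1.34 -0.    1.35 -0.35] w 60.4 F [ 0.2 -0.1 -0.2] gf 0.0
shift [ -0.3   0.5 128.3] turn [-0.1 -0.  -0.4]
```

View pics/c5.png

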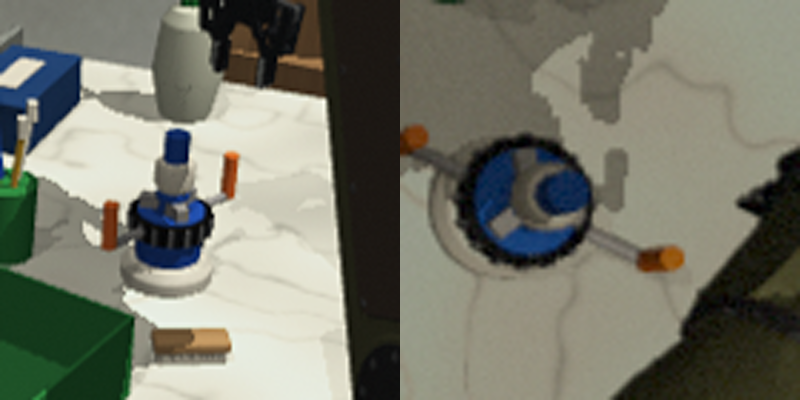

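The brush stands upright in the chuck at (178,160). Knob b is at (230,175) in the side half, and the fingertips project on either side of it, so I'll descend and grip.

```bash
python3 -m pendant '{"fingers":[60,60,60,60,60,60,60,60],"translation":[[0,0,25],[0,0,50],[0,0,75],[0,0,98],[0,0,114],[0,0,124],[0,0,128],[0,0,128]],"dr":[[0,0,0],[0,0,0],[0,0,0],[0,0,0],[0,0,0],[0,0,0],[0,0,0],[0,0,0]]}'; python3 -m pendant '{"fingers":[5,5,5,5,5,5,5,5],"translation":[[0,0,0],[0,0,0],[0,0,0],[0,0,0],[0,0,0],[0,0,0],[0,0,0],[0,0,0]],"dr":[[0,0,0],[0,0,0],[0,0,0],[0,0,0],[0,0,0],[0,0,0],[0,0,0],[0,0,0]]}'; python3 plan.py 0.448 -0.4168 0.094 -26
```

```text
time: 13.6
tool_pos: [0.448, -0.4166, 0.0953]
orientation: [[0.437, 0.899, -0.001], [0.899, -0.437, 0.001], [0.0, -0.001, -1.0]]
wrist_force: [-0.1, -0.1, -0.0]
gripper_width: 0.0595
grasp_force: 0.0
time: 14.27
tool_pos: [0.4483, -0.417, 0.0968]
orientation: [[0.439, 0.899, 0.001], [0.899, -0.439, -0.001], [-0.001, 0.001, -1.0]]
wrist_force: [-2.1, 0.3, 6.3]
gripper_width: 0.0166
grasp_force: 58.4
t 14.2667 tcp [ 0.4483 -0.417   0.0968] yaw -26.0 q [-0.81  0.57  1.46 -0.    1.11 -0.35] w 16.6 F [-2.1  0.3  6.3] gf 58.4
shift [ 0.  -0.4  2.8] turn [ 0.1  0.  -0. ]
```

```bash
python3 -m pendant '{"fingers":[5,5,5,5,5,5,5,5],"translation":[[0.5,-10.5,0],[2.2,-20.8,0],[4.9,-30.9,0],[8.6,-40.7,0],[13.4,-50,0],[19.1,-58.8,0],[25.7,-66.9,0],[33.1,-74.3,0]],"dr":[[0,0,6],[0,0,12],[0,0,18],[0,0,24],[0,0,30],[0,0,36],[0,0,42],[0,0,48]]}'; python3 plan.py 0.448 -0.4168 0.0945 -74
```

```text
time: 14.93
tool_pos: [0.395, -0.3548, 0.0968]
orientation: [[0.963, 0.27, -0.001], [0.27, -0.963, -0.002], [-0.001, 0.002, -1.0]]
wrist_force: [-8.5, -1.6, 8.9]
gripper_width: 0.0167
grasp_force: 60.0
t 14.9333 tcp [ 0.395  -0.3548  0.0968] yaw -74.3 q [-0.8   0.41  1.71 -0.    1.02  0.5 ] w 16.7 F [-8.5 -1.6  8.9] gf 60.0
shift [34.3 74.   2.4] turn [ 0.1  0.1 -0.3]
```

```bash
python3 -m pendant '{"fingers":[5,5,5,5,5],"translation":[[0.5,-10.5,0],[2.2,-20.8,0],[4.9,-30.9,0],[8.6,-40.7,0],[8.6,-40.7,0]],"dr":[[0,0,6],[0,0,12],[0,0,18],[0,0,24],[0,0,24]]}'; python3 plan.py 0.4 -0.3 0.0945 -98; python3 -m pendant '{"fingers":[5,5,5],"translation":[[0.2,-5.2,0],[0.5,-10.5,0],[0.5,-10.5,0]],"dr":[[0,0,3],[0,0,6],[0,0,6]]}'; python3 plan.py 0.4 -0.3 0.0945 -104
```

```text
time: 15.35
tool_pos: [0.3914, -0.3115, 0.0967]
orientation: [[0.989, -0.146, -0.004], [-0.146, -0.989, 0.001], [-0.004, -0.0, -1.0]]
wrist_force: [-22.8, 7.6, 19.2]
gripper_width: 0.0167
grasp_force: 61.0
t 15.35 tcp [ 0.3914 -0.3115  0.0967] yaw -98.4 q [-0.74  0.35  1.79 -0.    1.    0.97] w 16.7 F [-22.8   7.6  19.2] gf 61.0
shift [  6.8 -12.7   2.2] turn [-0.   0.2 -0.4]
time: 15.6
tool_pos: [0.3932, -0.3016, 0.0967]
orientation: [[0.969, -0.245, -0.004], [-0.245, -0.969, 0.001], [-0.004, -0.0, -1.0]]
wrist_force: [-22.6, 9.9, 21.6]
gripper_width: 0.0165
grasp_force: 61.4
t 15.6 tcp [ 0.3932 -0.3016  0.0967] yaw -104.2 q [-0.73  0.34  1.81 -0.    1.    1.09] w 16.5 F [-22.6   9.9  21.6] gf 61.4
shift [ 6.2 -3.2  2.2] turn [-0.   0.2 -0.2]
```

```bash
python3 -m pendant '{"fingers":[5,5,5],"translation":[[-1.3,-5.2,-1],[-1,-10.5,-2],[-1,-10.5,-2]],"dr":[[0,0,3],[0,0,6],[0,0,6]]}'; python3 -m pendant '{"fingers":[5,5,5],"translation":[[0.1,-3.5,0],[0.3,-7,0],[0.3,-7,0]],"dr":[[0,0,2],[0,0,4],[0,0,4]]}'; python3 -c "
from h import *
s=state();print(s['ft_torque'].round(2),s['joint_efforts'].round(1))"
```

```text
time: 15.85
tool_pos: [0.3963, -0.291, 0.097]
orientation: [[0.939, -0.345, -0.001], [-0.345, -0.939, 0.001], [-0.001, -0.001, -1.0]]
wrist_force: [1.7, 2.6, -10.8]
gripper_width: 0.0167
grasp_force: 60.4
time: 16.1
tool_pos: [0.3987, -0.2848, 0.097]
orientation: [[0.913, -0.408, -0.002], [-0.408, -0.913, 0.002], [-0.002, -0.001, -1.0]]
wrist_force: [-0.5, 4.1, -11.2]
gripper_width: 0.0165
grasp_force: 60.3
[0.54 0.05 0.12] [ -1.5 -55.6 -35.1  -0.5  -0.6   1.1]
```

```bash
python3 -m pendant '{"fingers":[5,5,5],"translation":[[0.1,-3.5,0.7],[0.3,-7,0.7],[0.3,-7,0.7]],"dr":[[0,0,2],[0,0,4],[0,0,4]]}';python3 -m pendant '{"fingers":[5,5,5],"translation":[[0.1,-3.5,0],[0.3,-7,0],[0.3,-7,0]],"dr":[[0,0,2],[0,0,4],[0,0,4]]}'
```

```text
time: 16.35
tool_pos: [0.4016, -0.2787, 0.0969]
orientation: [[0.883, -0.47, -0.002], [-0.47, -0.883, 0.001], [-0.003, -0.0, -1.0]]
wrist_force: [-5.8, 5.4, -0.5]
gripper_width: 0.0164
grasp_force: 61.4
time: 16.6
tool_pos: [0.4049, -0.2727, 0.0969]
orientation: [[0.848, -0.53, -0.003], [-0.53, -0.848, 0.002], [-0.003, 0.0, -1.0]]
wrist_force: [-9.5, 6.3, 1.1]
gripper_width: 0.0162
grasp_force: 61.5
```

```bash
python3 -m pendant '{"fingers":[5,5,5],"translation":[[-0.5,-3.5,0],[-0.3,-7,0],[-0.3,-7,0]],"dr":[[0,0,2],[0,0,4],[0,0,4]]}';python3 plan.py 0.4 -0.3 0.0945 -126; python3 - <<'E'
from h import *
p,d=snap("side");q,e=snap("top")
o=np.hstack([cv2.resize(p[110:190,280:360],(400,400),interpolation=2),cv2.resize(q[170:270,320:420],(400,400),interpolation=2)])
cv2.imwrite("pics/c6.png",o[...,::-1])
X=world("side",d)
for c in(BLUE,ORANGE):
        for b in blobs(mk(p,*c)&(X[...,1]<-.15)&(X[...,0]<.65)&(X[...,2]>.04)&(X[...,1]>-.5),X):print(*b)
E
```

```text
time: 16.85
tool_pos: [0.4086, -0.2669, 0.0969]
orientation: [[0.809, -0.588, -0.002], [-0.588, -0.809, 0.001], [-0.002, 0.001, -1.0]]
wrist_force: [-7.1, 2.6, -2.2]
gripper_width: 0.0164
grasp_force: 61.3
t 16.85 tcp [ 0.4086 -0.2669  0.0969] yaw -126.0 q [-0.65  0.33  1.83 -0.    0.99  1.55] w 16.4 F [-7.1  2.6 -2.2] gf 61.3
shift [12.5 31.8  2.4] turn [ 0.   0.1 -0. ]
88 [321.5 130.9] [ 0.4899 -0.3144  0.1808] [[0.48, -0.329, 0.163], [0.502, -0.308, 0.191]]
27 [320.3 148.9] [ 0.488  -0.3085  0.1171] [[0.455, -0.318, 0.113], [0.505, -0.252, 0.153]]
112 [319.3 155.2] [ 0.4859 -0.3049  0.0936] [[0.454, -0.342, 0.084], [0.53, -0.282, 0.096]]
124 [318.1 168.7] [ 0.4834 -0.29    0.0506] [[0.456, -0.314, 0.041], [0.518, -0.28, 0.064]]
60 [302.6 137.4] [ 0.5736 -0.3749  0.1144] [[0.568, -0.383, 0.088], [0.579, -0.369, 0.134]]
43 [339.7 163.1] [ 0.4069 -0.2642  0.1007] [[0.404, -0.27, 0.079], [0.413, -0.258, 0.134]]
```

View pics/c6.png

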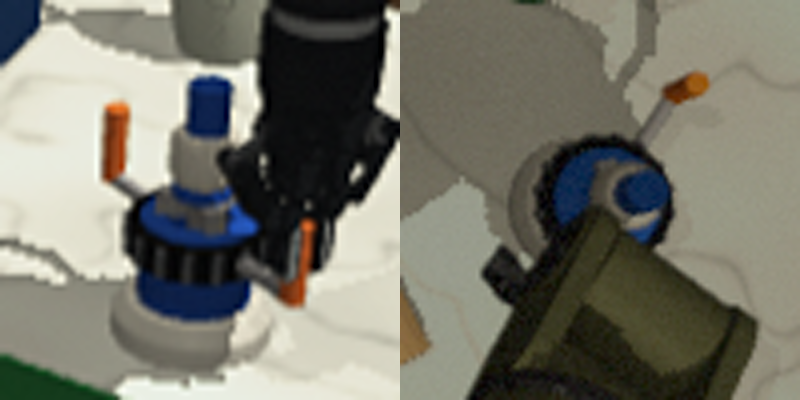

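The sleeve has turned about 99°. The brush is upright at (210,140) with the jaws at its shank, but there is no marked resistance yet. I'll keep turning.

```bash
python3 -m pendant '{"fingers":[5,5,5],"translation":[[0,-3.5,0],[0,-7,0],[0,-7,0]],"dr":[[0,0,2],[0,0,4],[0,0,4]]}' | grep -E "pos|force";python3 -m pendant '{"fingers":[5,5,5],"translation":[[0,-3.5,0],[0,-7,0],[0,-7,0]],"dr":[[0,0,2],[0,0,4],[0,0,4]]}'
```

```text
tool_pos: [0.4127, -0.2614, 0.0969]
wrist_force: [-6.7, 1.0, -2.7]
grasp_force: 61.2
time: 17.45
tool_pos: [0.4171, -0.2562, 0.0969]
orientation: [[0.719, -0.695, -0.002], [-0.695, -0.719, 0.0], [-0.002, 0.002, -1.0]]
wrist_force: [-8.8, -0.2, -2.2]
gripper_width: 0.0166
grasp_force: 61.3
```

```bash
python3 -m pendant '{"fingers":[5,5,5],"translation":[[0,-3.5,0],[0,-7,0],[0,-7,0]],"dr":[[0,0,2],[0,0,4],[0,0,4]]}' | grep -E "pos|force";python3 -m pendant '{"fingers":[5,5,5],"translation":[[0,-3.5,0],[0,-7,0],[0,-7,0]],"dr":[[0,0,2],[0,0,4],[0,0,4]]}'; python3 -c "
from h import *
s=state();print(s['ft_torque'].round(2),np.degrees(np.arctan2(*(s['tool_pos'][:2]-[.493,-.3265])[::-1])))"
```

```text
tool_pos: [0.4219, -0.2514, 0.0969]
wrist_force: [-10.2, -1.9, -2.6]
grasp_force: 61.3
time: 17.95
tool_pos: [0.4269, -0.2468, 0.0969]
orientation: [[0.616, -0.788, -0.003], [-0.788, -0.616, -0.0], [-0.002, 0.003, -1.0]]
wrist_force: [-11.0, -1.9, -0.4]
gripper_width: 0.0162
grasp_force: 61.4
[-0.39  1.66  0.53] 129.67559804583414
```

```bash
python3 -m pendant '{"fingers":[5,5,5],"translation":[[0,-3.5,0],[0,-7,0],[0,-7,0]],"dr":[[0,0,2],[0,0,4],[0,0,4]]}' | grep -E "pos|force"; python3 -c "
from h import *
s=state();print(s['ft_torque'].round(2),np.degrees(np.arctan2(*(s['tool_pos'][:2]-[.493,-.3265])[::-1])))
p,d=snap('side');X=world('side',d)
for c in(BLUE,ORANGE):
        for b in blobs(mk(p,*c)&(X[...,1]<-.15)&(X[...,0]<.65)&(X[...,2]>.04)&(X[...,1]>-.5),X):print(*b)
"
```

```text
tool_pos: [0.4322, -0.2426, 0.0969]
wrist_force: [-12.7, -4.4, -1.7]
grasp_force: 61.5
[-0.49  1.95  0.58] 125.91073417744401
31 [319. 130.] [ 0.498  -0.3115  0.1848] [[0.467, -0.323, 0.163], [0.505, -0.224, 0.235]]
73 [314.7 155.4] [ 0.5059 -0.2963  0.0932] [[0.457, -0.337, 0.081], [0.531, -0.233, 0.13]]
11 [330.1 152.6] [ 0.4611 -0.343   0.0914] [[0.436, -0.359, 0.09], [0.465, -0.229, 0.154]]
103 [316.4 168.8] [ 0.4875 -0.2877  0.051 ] [[0.464, -0.298, 0.041], [0.518, -0.279, 0.064]]
48 [311.1 135.3] [ 0.5505 -0.3987  0.118 ] [[0.545, -0.407, 0.09], [0.556, -0.393, 0.135]]
58 [330.1 164.1] [ 0.4317 -0.2387  0.1092] [[0.428, -0.246, 0.082], [0.436, -0.233, 0.133]]
```

Resistance has risen steadily to about 13 N at the knob, roughly 1.3 N m, so it is tight. I'll release and rise clear.

```bash
python3 -m pendant '{"fingers":[50,50,50,50,50,50,50,50],"translation":[[0,0,0],[0,0,0],[0,0,0],[0,0,0],[0,0,-20],[0,0,-55],[0,0,-90],[0,0,-120]],"dr":[[0,0,0],[0,0,0],[0,0,0],[0,0,0],[0,0,0],[0,0,0],[0,0,0],[0,0,0]]}'; python3 plan.py 0.33 -0.05 0.25 -130
```

```text
time: 18.92
tool_pos: [0.4337, -0.2426, 0.22]
orientation: [[0.56, -0.828, 0.002], [-0.828, -0.56, -0.001], [0.002, -0.001, -1.0]]
wrist_force: [0.3, -0.1, -0.6]
gripper_width: 0.0499
grasp_force: 0.0
t 18.9167 tcp [ 0.4337 -0.2426  0.22  ] yaw -145.9 q [-0.58  0.19  1.68  0.    1.26  1.96] w 49.9 F [ 0.3 -0.1 -0.6] gf 0.0
shift [-217.6  -22.   -30.5] turn [ -0.   -0.1 -15.9]
```

```bash
python3 -m pendant '{"fingers":[50,50,50,50,50,50,50],"translation":[[-30,-3,-10],[-65,-7,-20],[-100,-10,-30],[-135,-13,-30],[-170,-17,-30],[-200,-20,-30],[-210,-22,-30]],"dr":[[0,0,0],[0,0,0],[0,0,0],[0,0,0],[0,0,0],[0,0,0],[0,0,0]]}'|head -2;  python3 - <<'E'
from h import *
p,d=snap("side");q,e=snap("top")
o=np.hstack([cv2.resize(p[50:350,110:410],(400,400),interpolation=2),cv2.resize(q[170:270,320:420],(400,400),interpolation=2)])
cv2.imwrite("pics/c7.png",o[...,::-1])
for n,i,j in(("side",p,d),("top",q,e)):
    X=world(n,j)
    for c in(BLUE,ORANGE):
        for b in blobs(mk(i,*c)&(X[...,1]<.2)&(X[...,0]<.65)&(X[...,2]>.03)&(X[...,1]>-.5),X):print(n,*b)
E
```

```text
time: 19.5
tool_pos: [0.3332, -0.0538, 0.2479]
side 88 [321.5 130.9] [ 0.4902 -0.3142  0.181 ] [[0.48, -0.327, 0.163], [0.501, -0.308, 0.192]]
side 25 [320.1 149. ] [ 0.4877 -0.3105  0.1167] [[0.476, -0.322, 0.113], [0.505, -0.304, 0.121]]
side 125 [320.3 154.9] [ 0.4798 -0.3108  0.0932] [[0.457, -0.351, 0.085], [0.529, -0.288, 0.096]]
side 143 [318.3 169.1] [ 0.4824 -0.2903  0.0488] [[0.456, -0.312, 0.037], [0.517, -0.282, 0.063]]
side 52 [300.4 138.6] [ 0.5785 -0.3666  0.1098] [[0.574, -0.374, 0.087], [0.585, -0.36, 0.133]]
side 54 [342.1 162.1] [ 0.4012 -0.2714  0.1058] [[0.398, -0.28, 0.082], [0.406, -0.266, 0.133]]
top 23 [233.7 196.9] [0.5678 0.0899 0.0434] [[0.563, 0.072, 0.036], [0.576, 0.099, 0.05]]
top 283 [367.7 221.2] [ 0.4857 -0.3122  0.0905] [[0.456, -0.35, 0.036], [0.527, -0.291, 0.095]]
top 81 [233.3 216.1] [0.5089 0.0899 0.0402] [[0.494, 0.078, 0.034], [0.525, 0.1, 0.046]]
top 111 [380.5 217.6] [ 0.4917 -0.3237  0.1871] [[0.481, -0.339, 0.165], [0.504, -0.312, 0.191]]
top 26 [389.8 189. ] [ 0.5785 -0.372   0.1301] [[0.573, -0.379, 0.109], [0.587, -0.366, 0.134]]
top 22 [360.  249.5] [ 0.4051 -0.2784  0.1313] [[0.398, -0.285, 0.127], [0.412, -0.272, 0.133]]
```

View pics/c7.png

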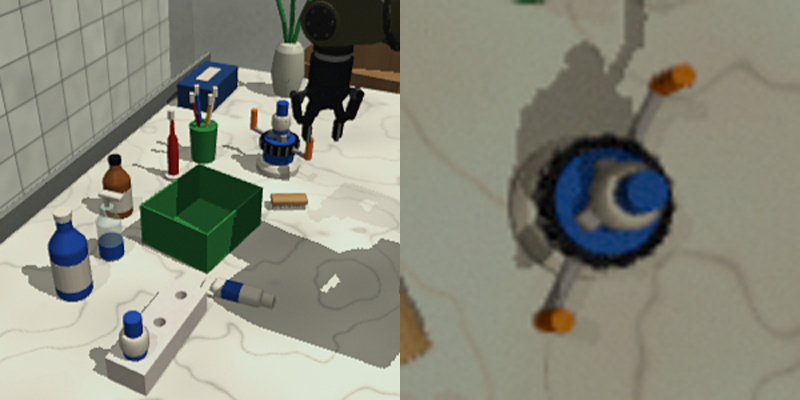

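The sleeve sprang back on release. The knobs now lie at 152°, so the net turn is about 92° instead of 118°. I'll regrip, tighten, ease the load off under control, then release. The bent brush is in the tub and everything else is undisturbed.

```bash
python3 plan.py 0.4045 -0.279 0.22 -118
```

```text
t 19.6 tcp [ 0.3345 -0.055   0.248 ] yaw -145.8 q [-0.27 -0.21  2.02  0.    1.34  2.27] w 49.8 F [ 0.5 -0.1 -0.1] gf 0.0
shift [224.6  67.9  28.3] turn [ -0.1  -0.1 -27.8]
```

```bash
python3 -m pendant '{"fingers":[50,50,50,50,50,50,50,50],"translation":[[34,10,0],[68,20,0],[102,31,0],[136,41,0],[170,51,8],[200,61,18],[224.6,68,28],[224.6,68,28]],"dr":[[0,0,-5],[0,0,-10],[0,0,-15],[0,0,-20],[0,0,-25],[0,0,-27.8],[0,0,-27.8],[0,0,-27.8]]}'|head -2; python3 -m pendant '{"fingers":[50,50,50,50,50,50,50,50],"translation":[[0,0,25],[0,0,50],[0,0,75],[0,0,98],[0,0,114],[0,0,122],[0,0,123],[0,0,123]],"dr":[[0,0,0],[0,0,0],[0,0,0],[0,0,0],[0,0,0],[0,0,0],[0,0,0],[0,0,0]]}'; python3 plan.py 0.4045 -0.279 0.097 -118;python3 -m pendant '{"fingers":[5,5,5,5,5,5,5],"translation":[[0,0,0],[0,0,0],[0,0,0],[0,0,0],[0,0,0],[0,0,0],[0,0,0]],"dr":[[0,0,0],[0,0,0],[0,0,0],[0,0,0],[0,0,0],[0,0,0],[0,0,0]]}'
```

```text
time: 20.27
tool_pos: [0.4035, -0.2845, 0.2164]
time: 20.93
tool_pos: [0.4037, -0.2806, 0.0964]
orientation: [[0.881, -0.473, 0.0], [-0.473, -0.881, -0.0], [0.0, 0.0, -1.0]]
wrist_force: [1.0, 0.0, 0.0]
gripper_width: 0.0502
grasp_force: 0.0
t 20.9333 tcp [ 0.4037 -0.2806  0.0964] yaw -118.2 q [-0.68  0.33  1.82 -0.    0.99  1.38] w 50.2 F [1. 0. 0.] gf 0.0
shift [-0.1 -1.8 -0.6] turn [ 0.  -0.  -0.2]
time: 21.52
tool_pos: [0.404, -0.2804, 0.0972]
orientation: [[0.881, -0.473, 0.001], [-0.473, -0.881, -0.001], [0.002, 0.0, -1.0]]
wrist_force: [-1.9, -1.0, 6.6]
gripper_width: 0.0164
grasp_force: 58.3
```

```bash
cat >f.py <<'E'
from h import *
s=state();m=-np.array(s["orientation"])[:,1];v=s["tool_pos"][:2]-[.493,-.3265]
print("t",s["time"],"turned",round(243.8-np.degrees(np.arctan2(v[1],v[0]))%360,1),"R",round(np.hypot(*v),4),"resist N",-round(float(s["wrist_force"]@m),1),"F",s["wrist_force"].round(1),"Tz",s["ft_torque"].round(2))
E
python3 f.py
python3 -m pendant '{"fingers":[5,5,5,5],"translation":[[0,-3.5,-0.5],[0.2,-7,-0.5],[0.2,-7,-0.5],[0.2,-7,-0.5]],"dr":[[0,0,2],[0,0,4],[0,0,4],[0,0,4]]}' >/dev/null;python3 f.py
python3 -m pendant '{"fingers":[5,5,5,5],"translation":[[0,-3.5,0],[0.2,-7,0],[0.2,-7,0],[0.2,-7,0]],"dr":[[0,0,2],[0,0,4],[0,0,4],[0,0,4]]}' >/dev/null;python3 f.py
python3 -m pendant '{"fingers":[5,5,5,5],"translation":[[0,-3.5,0],[0.2,-7,0],[0.2,-7,0],[0.2,-7,0]],"dr":[[0,0,2],[0,0,4],[0,0,4],[0,0,4]]}' >/dev/null;python3 f.py
python3 -m pendant '{"fingers":[5,5,5,5],"translation":[[0,-3.5,0],[0.2,-7,0],[0.2,-7,0],[0.2,-7,0]],"dr":[[0,0,2],[0,0,4],[0,0,4],[0,0,4]]}' >/dev/null;python3 f.py
```

```text
t 21.5167 turned 91.2 R 0.1003 resist N 1.8 F [-1.9 -1.   6.6] Tz [0.13 0.23 0.01]
t 21.85 turned 95.2 R 0.1004 resist N 3.8 F [-1.8 -3.3  3.3] Tz [-0.29  0.18 -0.07]
t 22.1833 turned 99.0 R 0.1005 resist N 4.0 F [-4.  -2.1  4.8] Tz [-0.48  0.59 -0.03]
t 22.5167 turned 102.9 R 0.1005 resist N 6.6 F [-6.1 -3.5  5.8] Tz [-0.61  0.97  0.03]
t 22.85 turned 106.8 R 0.1006 resist N 10.2 F [-9.8 -4.7  7.9] Tz [-0.71  1.44  0.05]
```

```bash

python3 -m pendant '{"fingers":[5,5,5],"translation":[[0,1.75,0],[0,3.5,0],[0,3.5,0]],"dr":[[0,0,-1],[0,0,-2],[0,0,-2]]}' >/dev/null;python3 f.py
python3 -m pendant '{"fingers":[5,5,5],"translation":[[0,0.9,0],[0,1.75,0],[0,1.75,0]],"dr":[[0,0,-0.5],[0,0,-1],[0,0,-1]]}' >/dev/null;python3 f.py
python3 -m pendant '{"fingers":[5,5,5],"translation":[[0,0.9,0],[0,1.75,0],[0,1.75,0]],"dr":[[0,0,-0.5],[0,0,-1],[0,0,-1]]}' >/dev/null;python3 f.py
```

```text
t 23.1 turned 104.7 R 0.1006 resist N 10.7 F [-9.2 -6.2  5.6] Tz [-0.88  1.36  0.12]
t 23.35 turned 103.8 R 0.1006 resist N 9.5 F [-7.7 -5.9  5.8] Tz [-0.8   1.07  0.09]
t 23.6 turned 102.8 R 0.1005 resist N 8.3 F [-6.9 -5.1  6. ] Tz [-0.84  0.98  0.09]
```

```bash

python3 -m pendant '{"fingers":[5,5,5],"translation":[[0,1.75,0],[0,3.5,0],[0,3.5,0]],"dr":[[0,0,-1],[0,0,-2],[0,0,-2]]}' >/dev/null;python3 f.py
python3 -m pendant '{"fingers":[5,5,5],"translation":[[0,0.9,0],[0,1.75,0],[0,1.75,0]],"dr":[[0,0,-0.5],[0,0,-1],[0,0,-1]]}' >/dev/null;python3 f.py
python3 -m pendant '{"fingers":[5,5,5,5,5,5],"translation":[[0,0,0],[0,0,0],[0,0,0],[0,0,0],[0,0,0],[0,0,0]],"dr":[[0,0,0],[0,0,0],[0,0,0],[0,0,0],[0,0,0],[0,0,0]]}' >/dev/null;python3 f.py; python3 -c "
from h import *
p,d=snap('side')
X=world('side',d)
for b in blobs(mk(p,*ORANGE)&(X[...,1]<-.15)&(X[...,0]<.65)&(X[...,2]>.04)&(X[...,1]>-.5),X):print(*b)"
```

```text
t 23.85 turned 100.8 R 0.1005 resist N 8.1 F [-5.3 -6.2  3.5] Tz [-1.    0.74  0.14]
t 24.1 turned 99.9 R 0.1005 resist N 6.5 F [-3.5 -5.5  4. ] Tz [-0.81  0.49  0.14]
t 24.6 turned 99.9 R 0.1005 resist N 7.3 F [-4.5 -5.7  3.4] Tz [-0.77  0.53  0.08]
58 [303.  137.7] [ 0.5726 -0.3762  0.1099] [[0.567, -0.384, 0.087], [0.579, -0.371, 0.134]]
51 [339.4 162.5] [ 0.4076 -0.2614  0.1098] [[0.404, -0.272, 0.082], [0.413, -0.257, 0.133]]
```

```bash

python3 -m pendant '{"fingers":[5,5,5],"translation":[[0,1.75,0],[0,3.5,0],[0,3.5,0]],"dr":[[0,0,-1],[0,0,-2],[0,0,-2]]}' >/dev/null;python3 f.py
python3 -m pendant '{"fingers":[5,5,5,5],"translation":[[0,1.75,0],[0,3.5,0],[0,3.5,0],[0,3.5,0]],"dr":[[0,0,-1],[0,0,-2],[0,0,-2],[0,0,-2]]}' >/dev/null;python3 f.py
python3 -m pendant '{"fingers":[5,5,5,5],"translation":[[0,0.9,0],[0,1.75,0],[0,1.75,0],[0,1.75,0]],"dr":[[0,0,-0.5],[0,0,-1],[0,0,-1],[0,0,-1]]}' >/dev/null;python3 f.py
```

```text
t 24.9 turned 97.9 R 0.1005 resist N 7.1 F [-1.5 -7.7  6. ] Tz [-1.07  0.29  0.12]
t 25.2333 turned 96.0 R 0.1004 resist N 5.5 F [ 0.1 -6.6  5.2] Tz [-1.08 -0.09  0.07]
t 25.5667 turned 95.2 R 0.1004 resist N 3.4 F [ 3.  -6.   4.7] Tz [-0.82 -0.32  0.04]
```

```bash

python3 -m pendant '{"fingers":[5,5,5,5],"translation":[[0,0.9,0],[0,1.75,0],[0,1.75,0],[0,1.75,0]],"dr":[[0,0,-0.5],[0,0,-1],[0,0,-1],[0,0,-1]]}' >/dev/null;python3 f.py
python3 -m pendant '{"fingers":[50,50,50,50,50,50,50,50],"translation":[[0,0,0],[0,0,0],[0,0,0],[0,0,0],[0,0,-20],[0,0,-55],[0,0,-90],[0,0,-125]],"dr":[[0,0,0],[0,0,0],[0,0,0],[0,0,0],[0,0,0],[0,0,0],[0,0,0],[0,0,0]]}' >/dev/null; python3 f.py
python3 - <<'E'
from h import *
p,d=snap("side");q,e=snap("top")
for n,i,j in(("side",p,d),("top",q,e)):
    X=world(n,j)
    for c in(BLUE,ORANGE):
        for b in blobs(mk(i,*c)&(X[...,1]<-.15)&(X[...,0]<.65)&(X[...,2]>.07)&(X[...,1]>-.5),X):print(n,*b)
E
python3 plan.py .493 -.3265 .24 -118
```

```text
t 25.9 turned 94.2 R 0.1004 resist N 2.9 F [ 2.9 -5.1  4.2] Tz [-0.77 -0.45  0.08]
t 26.5667 turned 94.4 R 0.1018 resist N 0.3 F [-0.1 -0.3 -0. ] Tz [-0.05  0.   -0.01]
side 88 [321.5 130.9] [ 0.4906 -0.3138  0.1811] [[0.481, -0.326, 0.164], [0.501, -0.307, 0.192]]
side 25 [319.8 149. ] [ 0.4867 -0.3102  0.1164] [[0.475, -0.319, 0.112], [0.507, -0.303, 0.12]]
side 128 [320.4 154.8] [ 0.4801 -0.3105  0.0934] [[0.458, -0.352, 0.085], [0.528, -0.287, 0.096]]
side 55 [300.3 138.6] [ 0.5794 -0.3666  0.1121] [[0.573, -0.372, 0.087], [0.584, -0.361, 0.134]]
side 75 [341.7 161. ] [ 0.4033 -0.2712  0.1113] [[0.398, -0.28, 0.082], [0.41, -0.267, 0.133]]
top 237 [366.3 220.6] [ 0.4886 -0.305   0.0907] [[0.454, -0.338, 0.087], [0.528, -0.289, 0.095]]
top 114 [380.4 217.7] [ 0.4909 -0.3226  0.1871] [[0.48, -0.338, 0.162], [0.504, -0.311, 0.192]]
top 30 [389.6 189.2] [ 0.5785 -0.3719  0.1303] [[0.573, -0.379, 0.094], [0.586, -0.367, 0.134]]
top 22 [359.6 250.3] [ 0.4037 -0.278   0.1306] [[0.398, -0.284, 0.1], [0.409, -0.273, 0.136]]
t 26.6667 tcp [ 0.4071 -0.276   0.2267] yaw -121.2 q [-0.67  0.17  1.69  0.    1.27  1.45] w 49.8 F [-0.6 -0.1 -1.5] gf 0.0
shift [ 99.7  -1.3 -12.5] turn [ 0.1 -0.5 -3.2]
```

```bash
python3 -m pendant '{"fingers":[50,50,50,50,50,50],"translation":[[-30,0,-10],[-60,0,-20],[-85,0,-20],[-85,0,-20],[-85,0,-20],[-85,0,-20]],"dr":[[0,0,0],[0,0,0],[0,0,0],[0,0,0],[0,0,0],[0,0,0]]}'|head -2; python3 -c "
from h import *
p,d=snap('side','end');print(close_job())"
```

```text
time: 27.17
tool_pos: [0.3333, -0.2312, 0.2413]
the job is handed in; nothing more can be done
None
```

The bent brush is in the tub, a straight brush stands seated in the chuck and the other is still in the rack; the sleeve was tightened about 107°, then eased to about 92° where it stays, though I did not tug-test the grip; handed in at 27 s with nothing else seen disturbed.

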